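# Screw the oil elbow home to its pipe saddle

## Robot

A 6-joint arm with a two-finger parallel gripper is mounted at the origin on the work surface. World frame = base frame: x ahead of the robot, y to its left, z up, the work surface at z = 0. Lengths are in m, angles in degrees, forces in N, time in s.
With the tool pointing down it reaches from about 0.4 to 0.825 m from the base axis. Payload 7 kg.
Tool frame: the origin (TCP) lies on the centre line of the jaws, within the pads' length; the fingertips stand r.tip_reach ahead of it and the grasp point (between the pads) is the TCP (r.tip_reach is the distance from the TCP to the fingertips, in m); z points along the fingers, y is the line along which they close (so a half turn about z gives the same grasp; the last joint's range is limited). The gripper opens to 88 mm and grips with 3 to 60 N. Pads are 19 mm wide; open, the fingers measure 130 mm over their backs; the gripper's body (78 mm by 193 mm) begins 47 mm behind the grasp point.
Start: joints at [83.199, 20.546, 0.682, 0, -70.136, -16.507], TCP at [0.267, 0.62, 0.246] pointing down, gripper open.
Joint ranges: [-176.03, 176.03], [-82.01, 121.73], [-58.28, 71.71], [-173.87, 95.51], [-174.79, -0.11], [-173.66, 173.66]. Speed limits (degrees/s): [136.94, 136.94, 172.46, 180, 180, 180].

## Interface

Orientations are given as [roll, pitch, yaw] about the fixed x, y, z axes, in that order (R = Rz(yaw) Ry(pitch) Rx(roll)).
In Python, from plant import sensors, cams, r gives the robot as it stands.
- The arm moves only by the tool drive_tool, never from a script. Its argument "rows" is a list of rows, each an object of numbers: "fingers": the gripper's target within -1 to 1 (fully open at 1, half-way at 0, shut at -1); "x", "y", "z": the shift along the tool's x, y, z in m; "spin": the turn about the tool's z in rad. A call has 1 to 10 rows; each row is the pose to reach, as a shift and turn from the pose commanded when the call began, along the tool's axes at that moment; what a row does not reach only later rows make up. A row lasts 1/8 s, in which the tool goes at most 62.5 mm and 10.7 degrees, less where a joint would pass 70% of its speed; a pose out of reach is approached as far as the arm can. A call with a gripper value outside its range is refused whole. The fingers move at their own pace and stop on an object; "newtons" is the grip in N (left out, the last holds). Time passes only in rows, so rows that repeat a pose let the fingers close. It gives the time, the measured TCP pose, the force, the opening and the grip force at its end, in the units of the state.
- sensors.get_state(): the state, without advancing time (a new reading comes with each control period).
- cams.capture(name): name is "scene" or "top"; returns a dict with "pixels" (420x560x3 uint8, red, green, blue), "intrinsics" (3x3 intrinsics, pixels), "eye" and "orientation" of the camera in the world. Camera axes: x right, y up, looking along -z (the intrinsics and any distortion apply to the point x, -y, -z); pixel columns grow to the right and rows downward; lengths in m; the calibration is good to about 2 mm. A picture is of the moment at which its call begins. There is no depth.
- r.close_job(): hands the job in; it is judged then, once.
The state is a dict: "time_s": time; "joints": joint angles; "qd": joint speeds; "joint_torque": joint torques, N m; "tcp_pos": TCP position; "eef_rot": TCP orientation; "contact_force": force on the tool from outside, world axes, zero at the start; "moment": the same for the moment, N m; "gripper_width": finger opening in m; "gripper_force": force on a finger pad.
Only numpy, scipy, OpenCV 4.12 (cv2) and the standard library are available. Lean on these libraries where they do the work, as an engineer would, in place of code of your own. Each camera call takes 0.05 s, during which the arm holds its last target. There are 200 camera calls.

## Task

The lathe's two bearing caps are clamped in small vises, each with a brass oil fitting started in its thread by hand. Grip the elbow fitting and screw it in clockwise (seen from above), against the rising resistance, until its outlet points straight at the pipe saddle on the same cap, then let go; do not wind it past the saddle, and leave the straight fitting in the other cap as it is.

Things in the scene. Friction and masses are not known exactly. Their poses are not given: they have to be found in the camera images.
- elbow_grip (a point): Centre of the brass elbow's square body (28 x 28 mm, 36 mm high), on its upright turning axis, 105 mm above the bench; grip here. x points level along its outlet, a 19 mm thick ribbed barb at this height, its tip 50 mm from the axis; the y sides are flat and free, so grip across y. Below the body is a 22 mm round neck, 12 mm high, on the flat dark cap top (75 mm above the bench).
- elbow (a joint): Turn of the elbow in its thread, rad: grows as it is screwed in (clockwise from above), 1.4 when the outlet points straight at the saddle. Starts at 0.1 to 0.5, so 0.9 to 1.3 rad are to be turned, in one grasp. Resistance rises from about 0.12 to 0.2 N m; it stays where it is left, sinks 1.8 mm a turn and stops dead at 1.8.
- saddle (a point): Pipe saddle, a steel U (14 x 34 mm, 40 mm high, 22 mm gap between its ears) on one end of the cap that carries the elbow. The point is mid-gap, level with the outlet, 74 mm from the elbow's axis; x points level from that axis through the gap. Fixed with the cap (120 x 55 mm) in a green vise (100 x 180 mm, 58 mm high). The other cap has the same saddle.
- straight_hex (a point): A corner of the hexagon (28 mm over corners, 12 mm above the cap top) of the other fitting: straight brass, with an upright ribbed barb, 56 mm high over the cap top, in the same kind of cap and vise. The point is 14 mm from its turning axis. It turns if pushed: leave it as it is.
Things that resemble listed ones, but are neither listed nor needed, are in the scene too. Leave any red or white look-alike of the part that bears elbow_grip alone.

How it is judged (in metres and radians):
On the way:
1. the elbow is being screwed in and the resistance has risen (value of joint elbow above 0.8 rad), for 0.05 s.
At the end, for the whole second after the job is handed in: The elbow has been screwed in until its outlet points at its pipe saddle within 12 degrees (joint 1.19 to 1.61 rad), is let go and at rest (value of joint elbow between 1.19 and 1.61 rad and velocity of joint elbow between -0.05 and 0.05 rad/s); the robot touches nothing.
It fails at once if the elbow is wound past the saddle by more than 17 degrees (value of joint elbow above 1.7 rad).
It fails at once if the straight fitting is turned by more than 16 degrees (distance of straight_hex from where it was at the start of the episode above 0.004 m).
It also fails if it takes over 32 s, if anything falls off the work surface, if the arm or the gripper's body presses on something with over 40 N, if the wrist force passes 120 N, or if a joint passes its speed limit or range.

## Working session

There is one attempt and no reset: what is moved stays moved. The work goes in short steps, Python scripts to look and compute and a tool call to move; the robot and the scene stay as the last step left them, time stands still between calls to the robot, and variables do not carry over. Pictures are saved under pics/ and viewed, at most 10 in all, crops included, and the job is handed in when it is done.

Besides the shell and the picture viewer there is one more tool, called as name([rows], argument=value, ...), one row to a line, values as JSON. drive_tool: Moves the arm, as the interface text tells. Its arguments: {"type":"object","properties":{"rows":{"type":"array"},"newtons":{"type":"number"}},"required":["rows"]}

```bash
mkdir -p pics; cat > h.py <<'E'
import numpy as np, cv2
from plant import sensors, cams, r
def cap(n,f=None):
    c=cams.capture(n)
    if f: cv2.imwrite(f,cv2.cvtColor(c["pixels"],cv2.COLOR_RGB2BGR))
    return c
def ray(c,u,v):
    K=np.array(c["intrinsics"]);d=np.linalg.inv(K)@[u,v,1]
    R=np.array(c["orientation"])
    if R.shape!=(3,3):
        from scipy.spatial.transform import Rotation as Ro
        R=Ro.from_euler('xyz',R,degrees=True).as_matrix() if R.size==3 else None
    return np.array(c["eye"]),R@np.array([d[0],-d[1],-d[2]])
def plane(c,u,v,z):
    e,d=ray(c,u,v);return e+d*(z-e[2])/d[2]
def tri(c1,p1,c2,p2):
    (a,d),(b,f)=ray(c1,*p1),ray(c2,*p2)
    s=np.linalg.lstsq(np.c_[d,-f],b-a,rcond=None)[0]
    P,Q=a+s[0]*d,b+s[1]*f
    return (P+Q)/2,np.linalg.norm(P-Q)
E
python3 - <<'E'
from h import *
for n in("scene","top"):
    c=cap(n,f"pics/{n}1.png");print(n,{k:v for k,v in c.items() if k!="pixels"})
print(sensors.get_state(),r.tip_reach)
E
```

```text
scene {'intrinsics': array([[541.91263942,   0.        , 273.26758265],
       [  0.        , 541.91263942, 198.0059617 ],
       [  0.        ,   0.        ,   1.        ]]), 'eye': array([1.36890967, 0.29929704, 0.93892098]), 'orientation': array([ 48.29845252,   0.48421052, 113.60693951])}
top {'intrinsics': array([[447.3625016 ,   0.        , 281.44635652],
       [  0.        , 447.3625016 , 212.58776055],
       [  0.        ,   0.        ,   1.        ]]), 'eye': array([ 0.29099162, -0.09714052,  1.02738143]), 'orientation': array([ 13.05559334,   0.27333573, -87.30539424])}
{'time_s': 0.1, 'joints': array([ 8.32008427e+01,  2.05882356e+01,  6.36523914e-01, -1.58176962e-02,
       -7.01347525e+01, -1.65062431e+01]), 'qd': array([-0.06996186, -0.05685276,  0.07807222,  0.10352321,  0.02875772,
        0.00215011]), 'joint_torque': array([-1.65224534e-03, -5.84161556e+01,  2.93751276e+01,  7.01545089e+00,
        1.02297086e-02, -4.03085846e-05]), 'tcp_pos': array([0.26692892, 0.6195228 , 0.24469319]), 'eef_rot': array([ 1.79912874e+02, -1.03107951e-02, -2.33107787e+01]), 'contact_force': array([ 0.14857748, -0.10661056, -0.23711855]), 'moment': array([-0.00191658, -0.03142923,  0.02915883]), 'gripper_force': 0.0, 'gripper_width': 0.08753233251965223} 0.019
```

View pics/scene1.png

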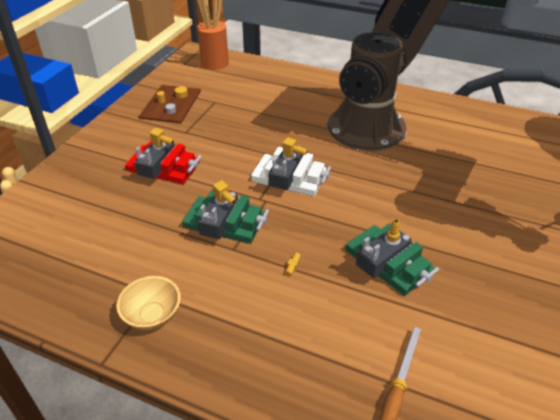

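View pics/top1.png

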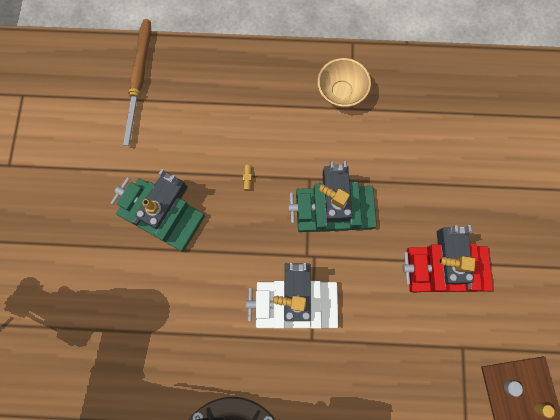

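Scene view candidates for the elbow:
- Elbow in the green vise: scene (222,190), top (340,197). This is my choice.
- Elbow in the white vise: scene (290,148), top (298,303). Look-alike.
- Elbow in the red vise: scene (157,137), top (465,263). Look-alike.
- Straight fitting in green: scene (395,232), top (152,207). Leave alone.
- Loose brass barb: scene (293,263), top (248,177).

Next I check the choice in one close crop of both views.

```bash
python3 - <<'E'
from h import *
a=cv2.imread("pics/scene1.png")[165:245,180:280];b=cv2.imread("pics/top1.png")[155:235,288:388]
im=np.hstack([cv2.resize(x,None,fx=4,fy=4,interpolation=cv2.INTER_CUBIC) for x in(a,b)])
cv2.imwrite("pics/crop1.png",im)
for n,(y0,x0),x in(("s",(165,180),a),("t",(155,288),b)):
    h=cv2.cvtColor(x,cv2.COLOR_BGR2HSV)
    m=cv2.inRange(h,(15,150,110),(32,255,255))
    k,l,st,ce=cv2.connectedComponentsWithStats(m)
    for i in range(1,k):
        if st[i,4]>30: print(n,st[i]+[x0,y0,0,0,0],ce[i]+[x0,y0])
E
```

```text
s [212 179  23  24 327] [222.22324159 190.55963303]
t [319 185  30  21 281] [335.27046263 194.7544484 ]
```

View pics/crop1.png

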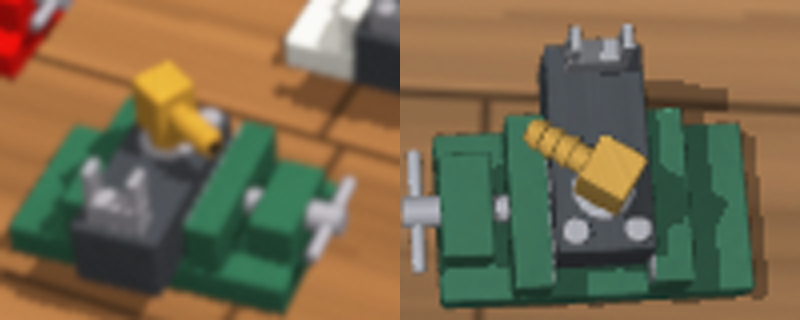

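The crop shows the brass elbow in the green vise. Its top face centre is at scene (220.8,184.5) and top (341,197). The barb tip is at scene (233,202) and top (320.5,188). The saddle ears are at scene (202.5,206) / (214.3,209.5) and top (331.7,163.7) / (345,163.7).

```bash
python3 - <<'E'
from h import *
s,t=cap("scene"),cap("top")
P={}
for n,a,b in(("top",(220.8,184.5),(341,197)),("tip",(233,202),(320.5,188)),("earA",(202.5,206),(345,163.5)),("earB",(214.3,209.5),(331.7,163.5))):
    P[n],e=tri(s,a,t,b);print(n,P[n].round(4),round(e,4))
ax=P["top"];m=(P["earA"]+P["earB"])/2
f=lambda p:np.degrees(np.arctan2(*(p-ax)[1::-1]))
print("on plane .123",plane(t,341,197,.123)[:2],plane(s,220.8,184.5,.123)[:2])
print("outlet yaw",f(P["tip"]),"saddle yaw",f(m),np.linalg.norm((m-ax)[:2]),np.linalg.norm((P['tip']-ax)[:2]))
# barb axis direction via minAreaRect-free fit: mask pixels on plane z=.105
E
```

```text
top [ 0.5387 -0.205   0.1245] 0.0013
tip [ 0.5622 -0.163   0.1041] 0.0018
earA [ 0.6147 -0.2125  0.1183] 0.0025
earB [ 0.6137 -0.1837  0.1172] 0.0034
on plane .123 [ 0.53941122 -0.2057824 ] [ 0.53710686 -0.20525421]
outlet yaw 60.7907779468951 saddle yaw 5.216691192414242 0.07577761597733249 0.04814221863364963
```

drive_tool([
  {"x":0.029,"y":0.0325,"z":0,"spin":0.08,"fingers":0.4},
  {"x":0.058,"y":0.065,"z":0,"spin":0.17},
  {"x":0.092,"y":0.104,"z":0,"spin":0.33},
  {"x":0.127,"y":0.143,"z":0,"spin":0.5},
  {"x":0.161,"y":0.182,"z":0,"spin":0.67},
  {"x":0.196,"y":0.221,"z":0,"spin":0.84},
  {"x":0.23,"y":0.26,"z":0,"spin":1.0},
  {"x":0.265,"y":0.299,"z":0,"spin":1.17},
  {"x":0.293,"y":0.33,"z":0,"spin":1.3},
  {"x":0.31,"y":0.35,"z":0,"spin":1.35},
])

```text
invalid input
```

drive_tool([
  {"x":0.029,"y":0.0325,"z":0,"spin":0.08,"fingers":0.4},
  {"x":0.058,"y":0.065,"z":0,"spin":0.17,"fingers":0.4},
  {"x":0.092,"y":0.104,"z":0,"spin":0.33,"fingers":0.4},
  {"x":0.127,"y":0.143,"z":0,"spin":0.5,"fingers":0.4},
  {"x":0.161,"y":0.182,"z":0,"spin":0.67,"fingers":0.4},
  {"x":0.196,"y":0.221,"z":0,"spin":0.84,"fingers":0.4},
  {"x":0.23,"y":0.26,"z":0,"spin":1.0,"fingers":0.4},
  {"x":0.265,"y":0.299,"z":0,"spin":1.17,"fingers":0.4},
  {"x":0.293,"y":0.33,"z":0,"spin":1.3,"fingers":0.4},
  {"x":0.31,"y":0.35,"z":0,"spin":1.35,"fingers":0.4},
])

```text
time_s: 1.45
tcp_pos: [0.4135, 0.1739, 0.2457]
eef_rot: [-180.0, 0.0, -100.9]
contact_force: [0.2, 0.0, -0.0]
gripper_width: 0.0613
gripper_force: 0.0
```

drive_tool([
  {"x":0.035,"y":-0.019,"z":0,"spin":0.05,"fingers":0.4},
  {"x":0.08,"y":-0.044,"z":0,"spin":0.1,"fingers":0.4},
  {"x":0.13,"y":-0.072,"z":0,"spin":0.15,"fingers":0.4},
  {"x":0.18,"y":-0.1,"z":0,"spin":0.2,"fingers":0.4},
  {"x":0.23,"y":-0.128,"z":0,"spin":0.25,"fingers":0.4},
  {"x":0.275,"y":-0.153,"z":0,"spin":0.3,"fingers":0.4},
  {"x":0.315,"y":-0.175,"z":0,"spin":0.32,"fingers":0.4},
  {"x":0.34,"y":-0.189,"z":0,"spin":0.32,"fingers":0.4},
  {"x":0.349,"y":-0.194,"z":0,"spin":0.32,"fingers":0.4},
  {"x":0.349,"y":-0.194,"z":0,"spin":0.32,"fingers":0.4},
])

```text
time_s: 2.7
tcp_pos: [0.5392, -0.2032, 0.2452]
eef_rot: [180.0, -0.0, -119.0]
contact_force: [-0.3, 0.6, -0.1]
gripper_width: 0.0613
gripper_force: 0.0
```

```bash
python3 - <<'E'
from h import *
s=sensors.get_state();print(s["tcp_pos"],s["eef_rot"],s["joints"].round(1))
a=cap("scene","pics/s2.png");b=cap("top","pics/t2.png")
im=np.hstack([cv2.resize(cv2.imread(f)[y:y+140,x:x+100],None,fx=4,fy=4,interpolation=cv2.INTER_CUBIC) for f,y,x in(("pics/s2.png",110,170),("pics/t2.png",130,290))])
cv2.imwrite("pics/crop2.png",im)
E
```

```text
[ 0.53923225 -0.20323491  0.24519847] [ 1.79963280e+02 -8.72600877e-03 -1.19048587e+02] [ -1.2  11.3 -12.1  -0.  -66.6 -27.8]
```

View pics/crop2.png

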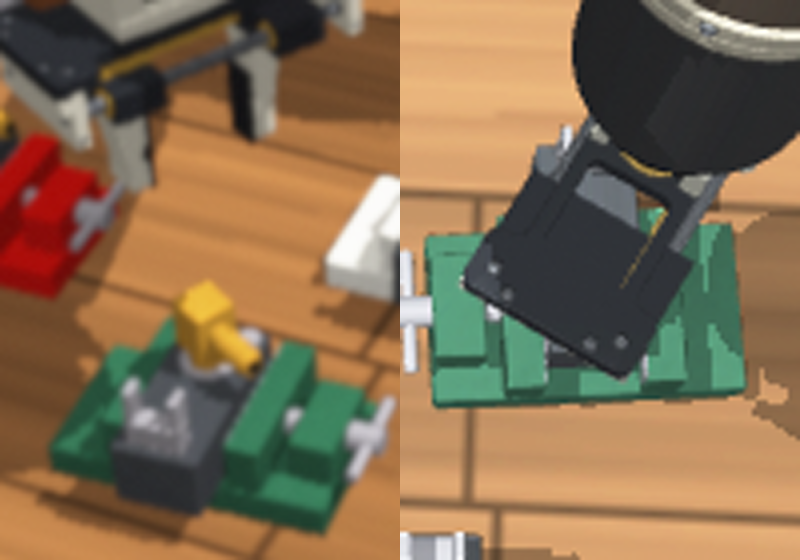

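The fingers straddle the elbow with their line across its y sides. The elbow and saddle are unchanged, and the gripper hides the elbow in the top view. I go down, and grip next.

drive_tool([
  {"x":0.002,"y":0,"z":0.02,"spin":0,"fingers":0.4},
  {"x":0.002,"y":0,"z":0.05,"spin":0,"fingers":0.4},
  {"x":0.002,"y":0,"z":0.08,"spin":0,"fingers":0.4},
  {"x":0.002,"y":0,"z":0.105,"spin":0,"fingers":0.4},
  {"x":0.002,"y":0,"z":0.122,"spin":0,"fingers":0.4},
  {"x":0.002,"y":0,"z":0.133,"spin":0,"fingers":0.4},
  {"x":0.002,"y":0,"z":0.138,"spin":0,"fingers":0.4},
  {"x":0.002,"y":0,"z":0.138,"spin":0,"fingers":0.4},
])

```text
time_s: 3.8
tcp_pos: [0.5387, -0.2048, 0.1078]
eef_rot: [-180.0, 0.0, -119.0]
contact_force: [0.2, -0.0, 0.1]
gripper_width: 0.0617
gripper_force: 0.0
```

drive_tool([
  {"x":0,"y":0,"z":0,"spin":0,"fingers":0.1},
  {"x":0,"y":0,"z":0,"spin":0,"fingers":-0.2},
  {"x":0,"y":0,"z":0,"spin":0,"fingers":-0.5},
  {"x":0,"y":0,"z":0,"spin":0,"fingers":-0.7},
  {"x":0,"y":0,"z":0,"spin":0,"fingers":-0.7},
], newtons=15)

```text
time_s: 4.42
tcp_pos: [0.5405, -0.2057, 0.1081]
eef_rot: [-179.8, 0.0, -118.9]
contact_force: [6.7, -7.2, -4.3]
gripper_width: 0.0279
gripper_force: 15.0
```

drive_tool([
  {"x":0,"y":-0.001,"z":0,"spin":0,"fingers":-0.7},
  {"x":0,"y":-0.002,"z":0,"spin":0,"fingers":-0.7},
  {"x":0,"y":-0.002,"z":0,"spin":0,"fingers":-0.7},
  {"x":0,"y":-0.002,"z":0,"spin":0.05,"fingers":-0.7},
  {"x":0,"y":-0.002,"z":0,"spin":0.1,"fingers":-0.7},
  {"x":0,"y":-0.002,"z":0,"spin":0.15,"fingers":-0.7},
  {"x":0,"y":-0.002,"z":0,"spin":0.2,"fingers":-0.7},
], newtons=45)

```text
time_s: 5.3
tcp_pos: [0.5408, -0.2059, 0.108]
eef_rot: [-179.9, 0.0, -130.5]
contact_force: [2.0, -1.0, 3.5]
gripper_width: 0.0283
gripper_force: 44.9
```

drive_tool([
  {"x":0,"y":0,"z":0,"spin":0.07,"fingers":-0.7},
  {"x":0,"y":0,"z":0,"spin":0.14,"fingers":-0.7},
  {"x":0,"y":0,"z":0,"spin":0.21,"fingers":-0.7},
  {"x":0,"y":0,"z":0,"spin":0.28,"fingers":-0.7},
  {"x":0,"y":0,"z":0,"spin":0.35,"fingers":-0.7},
  {"x":0,"y":0,"z":0,"spin":0.42,"fingers":-0.7},
  {"x":0,"y":0,"z":0,"spin":0.49,"fingers":-0.7},
  {"x":0,"y":0,"z":0,"spin":0.56,"fingers":-0.7},
  {"x":0,"y":0,"z":0,"spin":0.62,"fingers":-0.7},
  {"x":0,"y":0,"z":0,"spin":0.62,"fingers":-0.7},
])

```text
time_s: 6.55
tcp_pos: [0.541, -0.2062, 0.1079]
eef_rot: [-179.9, 0.1, -166.0]
contact_force: [3.9, -4.4, -0.2]
gripper_width: 0.0278
gripper_force: 44.8
```

```bash
python3 - <<'E'
from h import *
s=sensors.get_state();print(s["tcp_pos"],s["eef_rot"],s["moment"],s["contact_force"])
cap("scene","pics/s3.png")
cv2.imwrite("pics/crop3.png",cv2.resize(cv2.imread("pics/s3.png")[130:250,160:300],None,fx=5,fy=5,interpolation=cv2.INTER_CUBIC))
E
```

```text
[ 0.54098283 -0.20615712  0.10787036] [-1.79943078e+02  8.37575659e-02 -1.65960443e+02] [-1.29161565 -1.52089704 -0.05133903] [ 3.92979612 -4.42843462 -0.17249335]
```

View pics/crop3.png

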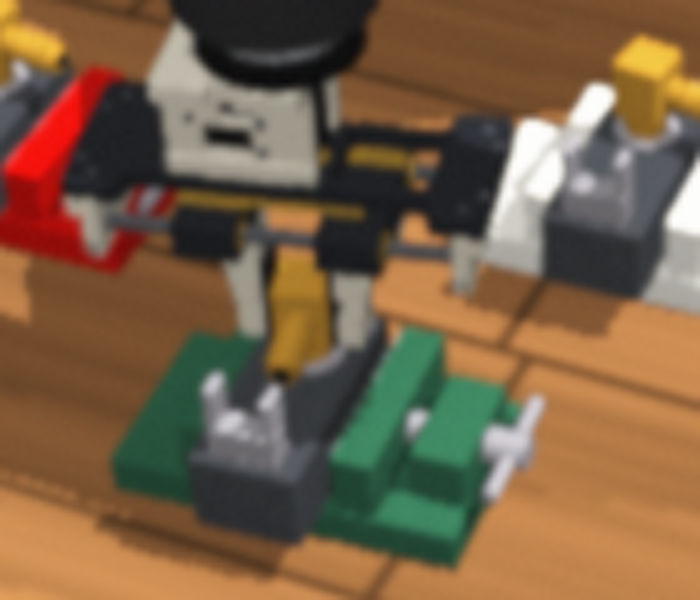

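The outlet has swung with the grip and its tip is at scene (216,205). It points near the right ear at (214.6,209), a few degrees short of the gap middle at (209,210). I turn a little more.

drive_tool([
  {"x":0,"y":0,"z":0,"spin":0.05,"fingers":-0.7},
  {"x":0,"y":0,"z":0,"spin":0.1,"fingers":-0.7},
  {"x":0,"y":0,"z":0,"spin":0.15,"fingers":-0.7},
  {"x":0,"y":0,"z":0,"spin":0.15,"fingers":-0.7},
  {"x":0,"y":0,"z":0,"spin":0.15,"fingers":-0.7},
  {"x":0,"y":0,"z":0,"spin":0.15,"fingers":0.0},
  {"x":0,"y":0,"z":0,"spin":0.15,"fingers":0.3},
  {"x":0,"y":0,"z":0,"spin":0.15,"fingers":0.3},
  {"x":0,"y":0,"z":0,"spin":0.15,"fingers":0.3},
])

```text
time_s: 7.72
tcp_pos: [0.54, -0.2057, 0.1074]
eef_rot: [180.0, -0.0, -174.6]
contact_force: [0.8, 0.3, 0.2]
gripper_width: 0.0559
gripper_force: 0.0
```

Released. I lift straight up, then move aside toward the base (tool +x) so the top camera can see.

drive_tool([
  {"x":0,"y":0,"z":-0.01,"spin":0,"fingers":0.3},
  {"x":0,"y":0,"z":-0.04,"spin":0,"fingers":0.3},
  {"x":0,"y":0,"z":-0.08,"spin":0,"fingers":0.3},
  {"x":0,"y":0,"z":-0.12,"spin":0,"fingers":0.3},
  {"x":0,"y":0,"z":-0.14,"spin":0,"fingers":0.3},
  {"x":0,"y":-0.04,"z":-0.14,"spin":0,"fingers":0.3},
  {"x":0,"y":-0.08,"z":-0.14,"spin":0,"fingers":0.3},
  {"x":0,"y":-0.13,"z":-0.14,"spin":0,"fingers":0.3},
  {"x":0,"y":-0.17,"z":-0.14,"spin":0,"fingers":0.3},
  {"x":0,"y":-0.19,"z":-0.14,"spin":0,"fingers":0.3},
])

```text
time_s: 8.98
tcp_pos: [0.5579, -0.3968, 0.2477]
eef_rot: [-180.0, -0.0, -174.7]
contact_force: [-0.7, 0.6, 0.2]
gripper_width: 0.0568
gripper_force: 0.0
```

```bash
python3 - <<'E'
from h import *
print(sensors.get_state()["tcp_pos"])
a=cap("scene","pics/s4.png");b=cap("top","pics/t4.png")
im=np.hstack([cv2.resize(cv2.imread(f)[y:y+100,x:x+100],None,fx=4,fy=4,interpolation=cv2.INTER_CUBIC) for f,y,x in(("pics/s4.png",155,180),("pics/t4.png",145,288))])
cv2.imwrite("pics/crop4.png",im)
E
```

```text
[ 0.55788498 -0.3968282   0.24774709]
```

View pics/crop4.png

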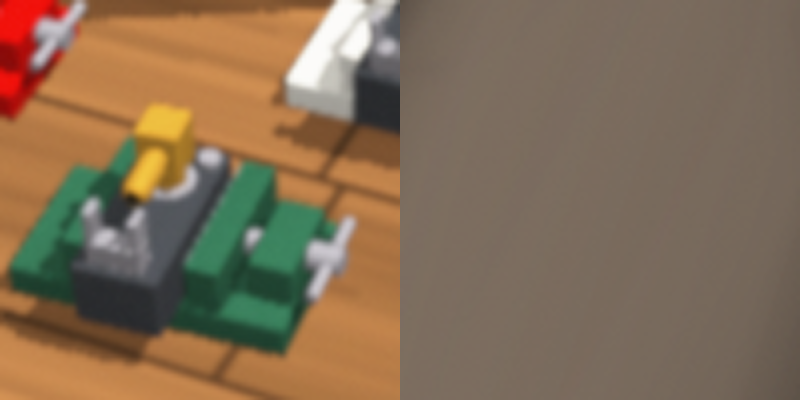

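The outlet now points into the saddle gap: tip at scene (213.3,203), ears at (202.8,206) and (214.2,209). The arm blocks the top view. One numeric check of the angle.

```bash
python3 - <<'E'
from h import *
s=cap("scene");ax=np.array([.541,-.206])
for n,u,v,z in(("tip",213.3,203,.105),("gapmid",208.5,207.7,.115)):
    d=plane(s,u,v,z)[:2]-ax;print(n,np.degrees(np.arctan2(d[1],d[0])),np.linalg.norm(d))
E
```

```text
tip 5.8859989593589255 0.04296836826163694
gapmid 6.470052232358664 0.07070376240373231
```

Outlet is at 5.9°, saddle at 6.5°. I hand in.

```bash
python3 -c "
from plant import r
print(r.close_job())"
```

```text
the job is handed in; nothing more can be done
None
```

The elbow is screwed in with its outlet within about 1° of the saddle by camera measurement, then released; the arm is clear, the straight fitting was never approached, and the job is handed in (no verdict was returned).

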